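# Move the riveted cover from the old terminal box to the new one

## Task

Move the grey cover from the green terminal box to the white one: pull both yellow rivet pins fully up to release it while it still lies in place, lay it on the white box with its rivets in the holes and the pins still up, then push both pins fully home so that it is locked on. The wooden offcut on the white box is in the way: lift it off and lay it flat on free bench, without tumbling it. Leave everything else on the bench undisturbed.

Things in the scene. Friction and masses are not known exactly. Their poses are not given: they have to be found in the camera images.
- old_box: Green terminal box, 200 x 110 x 50 mm, fixed; ears at its foot reach 16 mm beyond its ends, glands 7 mm beyond its sides. Origin: centre of its underside; x is its long axis, z up. Its deck (top face, 50 mm up, 5 mm thick) has a 90 x 98 mm window in the middle and, at x = +70 and -70 mm, one 22 mm square rivet hole. The cover is on it at the start.
- new_box: White terminal box, 200 x 110 x 50 mm, fixed; ears at its foot reach 16 mm beyond its ends, glands 7 mm beyond its sides. Origin: centre of its underside; x is its long axis, z up. Its deck (top face, 50 mm up, 5 mm thick) has a 90 x 98 mm window in the middle and, at x = +70 and -70 mm, one 22 mm square rivet hole. The offcut lies on it at the start. Either box may be left.
- cover: Grey cover plate, 184 x 98 x 5 mm, 0.6 to 0.8 kg. Origin: centre of the plate's underside, so 50 mm above a box's origin when it lies on the deck; x is its long axis (lies along the box's x, either way round), z up. It carries a black grip lug in the middle and, at x = +70 and -70 mm, two captive push rivets: black collars (36 mm across, top 8 mm above the origin) with yellow pins.
- cover_lug (a point): Middle of the top of the cover's grip lug, 31 mm above the cover's origin. The lug is 60 mm long (cover's x), 14 mm thick (cover's y); its foot is 26 mm wide and its top lies 9 mm above the cover's origin.
- pin_a (a joint): Height of the yellow pin at the cover's x = +70 mm: 0 is home (head on the collar, cover locked), 0.014 m fully up (released). It slides along the cover's z with 3.5 N of friction and stays where left. The head is a disc 26 mm across, 10 mm thick, its top 18 mm above the cover's origin when home, 32 mm fully up; pinch it at its rim from above.
- pin_b (a joint): The same for the pin at the cover's x = -70 mm.
- pin_a_top (a point): Centre of the top face of pin_a's head. Below this rivet a 16 mm square nose reaches 12 mm under the plate (tapered over its lower 6 mm) and drops into a rivet hole of a box with 3 mm play all round.
- pin_b_top (a point): Centre of the top face of pin_b's head; same nose below. While a pin is home, two barbs stick out of its nose under the deck and lock the cover down; raising the pin draws them in. With the nose not in its hole the pin cannot be pushed home.
- offcut: Wooden offcut, 45 (x) x 151 (y) x 22 mm (z), light. Origin: centre of its underside. It lies across the white box's deck at the start.
- glue_bottle: Glue bottle, 55 mm across, 199 mm tall, standing. Origin: centre of its underside. Leave alone.
- paint_tin: Red paint tin, 78 mm across, 77 mm tall. Origin: centre of its underside. Leave alone.
- stain_pot: White pot with a stick in it, 52 mm across, 111 mm tall. Origin: centre of its underside. Leave alone.
- tape_measure: Yellow tape measure, 36 (x) x 87 (y) x 64 mm. Origin: centre of its underside. Leave alone.
- bit_case: Red bit case, 92 (x) x 160 (y) x 34 mm. Origin: centre of its underside. Leave alone.
- pliers_blue: Blue pliers lying flat, 54 (x) x 170 (y) x 15 mm. Origin: centre of its underside. Leave alone.
- c_clamp: Dark screw clamp lying flat, 134 (x) x 102 (y) x 18 mm. Origin: centre of its underside. Leave alone. Apart from the things listed here the bench is bare for x from 0.30 to 0.68 m and y from -0.44 to 0.50 m; a drill press stands beyond y = -0.47 m.
- desk_lamp_upper_arm (a joint): Red desk lamp at the back: its base, 155 mm across, stands at x 0.81, y 0.11 m; its thin arm is swung up and back, its end and shade at about (0.75, 0.1, 0.65) m. Larger values raise the shade. Keep clear of it; nothing to do with it.

How it is judged (in metres and radians):
On the way, in this order (a step that is already met when the one before it is completed fails the run):
1. Both pins are up (more than 11 mm) while the cover still lies in place on the green box (value of joint each of pin_a, pin_b above 0.011 m and x of cover in the frame of old_box between -0.006 and 0.006 m and y of cover in the frame of old_box between -0.006 and 0.006 m and z of cover in the frame of old_box between 0.047 and 0.0525 m and angle between the x axis of cover and the x axis of old_box, either way round below 0.08 rad and angle between cover's own z axis and vertical below 0.05 rad), for 0.2 s.
2. The cover lies in place on the white box with both pins still up (value of joint each of pin_a, pin_b above 0.011 m and x of cover in the frame of new_box between -0.006 and 0.006 m and y of cover in the frame of new_box between -0.006 and 0.006 m and z of cover in the frame of new_box between 0.047 and 0.0525 m and angle between the x axis of cover and the x axis of new_box, either way round below 0.08 rad and angle between cover's own z axis and vertical below 0.05 rad), for 0.2 s.
At the end, for the whole second after the job is handed in: The cover lies flat on the white box, within 6 mm of its centre along both box axes, -3 to +2.5 mm of seated height and 0.08 rad of its direction (either way round); both pins within 2 mm of home; the offcut flat on the bench (within 5 mm, 0.08 rad), right way up; both at rest (x of cover in the frame of new_box between -0.006 and 0.006 m and y of cover in the frame of new_box between -0.006 and 0.006 m and z of cover in the frame of new_box between 0.047 and 0.0525 m and angle between the x axis of cover and the x axis of new_box, either way round below 0.08 rad and angle between cover's own z axis and vertical below 0.05 rad and value of joint each of pin_a, pin_b below 0.002 m and height (world z) of offcut below 0.005 m and angle between offcut's own z axis and vertical below 0.08 rad and linear speed of each of offcut, cover below 0.02 m/s); the robot touches nothing.
It fails at once if A bystander (bottle, tin, pot, tape measure, bit case, pliers or clamp) is moved by more than 20 mm (distance of any of glue_bottle, paint_tin, stain_pot, tape_measure, bit_case, pliers_blue, c_clamp from where it was at the start of the episode above 0.02 m).
It fails at once if The offcut is tumbled (tilted more than 0.6 rad) (angle between offcut's own z axis and vertical above 0.6 rad).
It also fails if it takes over 72 s, if anything falls off the work surface, if the arm or the gripper's body presses on something with over 40 N, if the wrist force passes 120 N, or if a joint passes its speed limit or range.

## Robot

A 6-joint arm with a two-finger parallel gripper is mounted at the origin on a cart in front of the work surface, level with it; the furniture and walls round the work are solid. World frame = base frame: x ahead of the robot, y to its left, z up, the work surface at z = 0. Lengths are in mm, angles in degrees, forces in N, time in s.
With the tool pointing down it reaches from about 350 to 850 mm from the base axis. Payload 8.1 kg.
Tool frame: the origin (TCP) lies at the very end of the fingers, on their centre line; the grasp point (between the pads) lies r.tcp_to_grasp behind it (r.tcp_to_grasp is the distance from the TCP to the grasp point, in mm); z points along the fingers, y is the line along which they close (so a half turn about z gives the same grasp; the last joint's range is limited). The gripper opens to 85 mm and grips with 20 to 120 N. Pads are 22 mm wide; open, the fingers measure 114 mm over their backs; the gripper's body (76 mm by 85 mm) begins 54 mm behind the grasp point. The pads swing forward as they close: fully open they stand 13 mm farther back than shut.
Start: joints at [66.784, 7.471, 85.268, -0, 87.261, -4.893], TCP at [188.604, 569.591, 231.292] pointing down, gripper open.
Joint ranges: [-169.43, 169.43], [-51.17, 129.36], [1.28, 143.12], [-76.62, 256.62], [0, 156.53], [-152.29, 152.29]. Speed limits (degrees/s): [136.94, 136.94, 159.86, 180, 180, 180].

## Interface

Orientations are given as [roll, pitch, yaw] about the fixed x, y, z axes, in that order (R = Rz(yaw) Ry(pitch) Rx(roll)).
In Python, from bench import sense, viewer, order, r gives the robot as it stands.
- The arm moves only by the tool carry_out, never from a script. Its argument "increments" is one flat list of numbers, 7 for each row, row after row: the shift along the tool's x, y, z as a fraction of full scale, then the turn, a rotation vector about the tool's x, y, z as a fraction of full scale, then the opening, from -1 (shut) to 1 (fully open). A call has exactly 10 rows; each row is the pose to reach, as a shift and turn from the pose commanded when the call began, along the tool's axes at that moment, turning the shorter way round; what a row does not reach only later rows make up. Full scale, the value 1, is 400 mm for a shift and 2 pi rad for a turn. A row lasts 1/8 s, in which the tool goes at most 62.5 mm and 10.7 degrees, less where a joint would pass 70% of its speed; a pose out of reach is approached as far as the arm can. A call with a number of a shift or a turn outside -1 to 1 is refused whole. A call with a gripper value outside its range is refused whole. The fingers move at their own pace and stop on an object; "force" is the grip in N (left out, the last holds). Time passes only in rows, so rows that repeat a pose let the fingers close, or fill a call up. It gives the time, the measured TCP pose, the force, the opening and the grip force at its end, in the units of the state.
- sense(): the state, without advancing time (a new reading comes with each control period).
- viewer.snapshot(name): name is "side" or "top" or "wrist"; returns the picture (480x640x3 uint8, red, green, blue); there is no depth.
- viewer.get_calibration(name): a dict with "fx", "fy", "cx", "cy" (pixels), "R" (3x3) and "t" (3): a world point X has camera coordinates R X + t. Camera axes: x right, y down, z forward; pixel columns grow to the right and rows downward; lengths in mm; the calibration is good to about 2 mm. A picture is of the moment at which its call begins: read the wrist's pose just before it. get_calibration takes no time and is no camera call; for the wrist camera it gives the pose at the moment of the call.
- order.hand_in(): hands the job in; it is judged then, once.
The state is a dict: "time": time; "joint_pos": joint angles; "qd": joint speeds; "joint_efforts": joint torques, N m; "tool_pos": TCP position; "tcp_rot": TCP orientation; "ft_force": force on the tool from outside, world axes, zero at the start; "wrist_torque": the same for the moment, N m; "finger_gap": finger opening in mm; "grip_force": force on a finger pad.
Only numpy, scipy, OpenCV 4.12 (cv2) and the standard library are available. Lean on these libraries where they do the work, as an engineer would, in place of code of your own. Each camera call takes 0.05 s, during which the arm holds its last target. There are 200 camera calls.

## Working session

There is one attempt and no reset: what is moved stays moved. The work goes in short steps, Python scripts to look and compute and a tool call to move; the robot and the scene stay as the last step left them, time stands still between calls to the robot, and variables do not carry over. Pictures are saved under pics/ and viewed, at most 10 in all, crops included, and the job is handed in when it is done.

Besides the shell and the picture viewer there is one more tool, called after "Call:" as name(argument=value, ...) on one line, values as JSON. carry_out: Moves the arm, as the interface text tells. Its arguments: {"type":"object","properties":{"increments":{"type":"array"},"force":{"type":"number"}},"required":["increments"]}

```bash
ls; mkdir -p pics; python3 - <<'E'
from bench import sense, viewer, order, r
import cv2, numpy as np
s=sense(); print(s); print(r.tcp_to_grasp)
for n in ("top","side"):
    im=viewer.snapshot(n); cv2.imwrite(f"pics/{n}0.png",im[:,:,::-1]); c=viewer.get_calibration(n); print(n,{k:np.round(v,3).tolist() for k,v in c.items()})
E
```

```text
pics
{'time': 0.0, 'joint_pos': array([ 6.67826121e+01,  7.51687847e+00,  8.53306086e+01, -6.41760735e-04,
        8.72594768e+01, -4.88994618e+00]), 'qd': array([ 0.02455032, -0.01554329,  0.03493014,  0.0704783 ,  0.04610486,
        0.06805081]), 'joint_efforts': array([-1.42778888e-03, -5.69384551e+01, -5.00552917e+01, -5.07595832e-04,
        1.48698053e-02,  1.40208246e-05]), 'tool_pos': array([188.40269884, 569.07436058, 230.21321625]), 'tcp_rot': array([-1.79893371e+02, -8.47917999e-03,  1.61672582e+02]), 'ft_force': array([ 0.04027969, -0.1417583 ,  0.35517466]), 'wrist_torque': array([-0.01743718, -0.00181871, -0.02123444]), 'grip_force': 0.0, 'finger_gap': 85.17434963394876}
18.700000000000003
top {'fx': 487.259, 'fy': 487.259, 'cx': 320.753, 'cy': 239.022, 'R': [[0.005, -1.0, 0.004], [-0.993, -0.006, -0.118], [0.118, -0.004, -0.993]], 't': [25.716, 591.084, 1474.862]}
side {'fx': 446.322, 'fy': 446.322, 'cx': 321.276, 'cy': 241.117, 'R': [[-0.99, -0.139, 0.016], [-0.083, 0.493, -0.866], [0.112, -0.859, -0.499]], 't': [560.623, 210.092, 1231.913]}
```

View pics/top0.png

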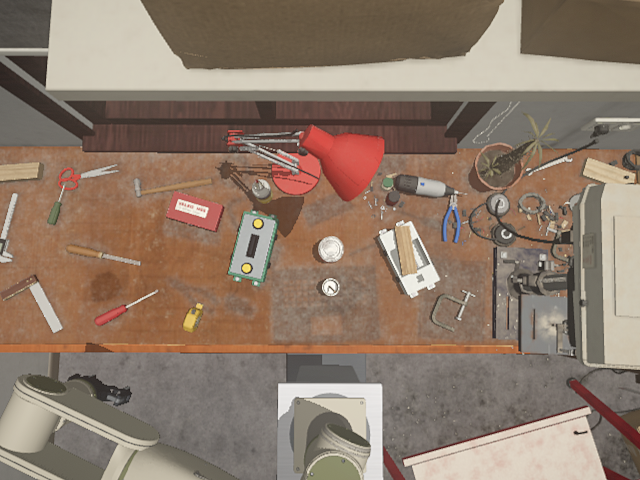

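View pics/side0.png

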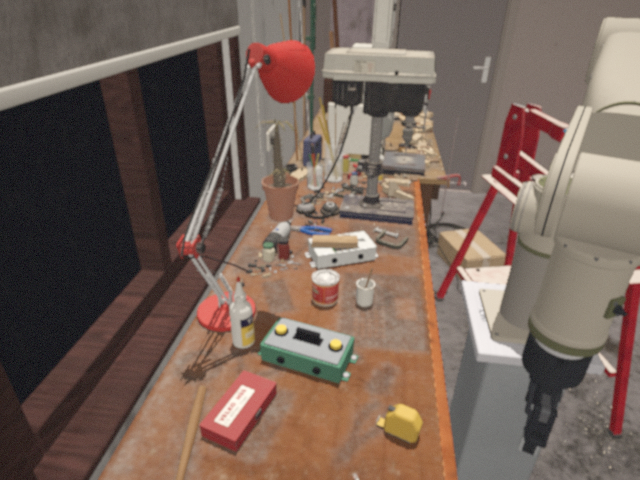

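The top view shows the green box with its yellow pins at about (258,223) and (247,268). The white box is at about (409,258) with the offcut across it at (405,248). The tin is at (331,249), the pot at (330,287), and the bottle at (260,188). The side view agrees.

```bash
cat > h.py <<'E'
from bench import sense, viewer, order, r
import cv2, numpy as np
from scipy.spatial.transform import Rotation as Ro
def plane(c,uv,z):
    uv=np.atleast_2d(uv).astype(float)
    d=np.c_[(uv[:,0]-c['cx'])/c['fx'],(uv[:,1]-c['cy'])/c['fy'],np.ones(len(uv))]@np.array(c['R'])
    o=-np.array(c['R']).T@np.array(c['t'])
    return (o+d*((z-o[2])/d[:,2])[:,None])
def proj(c,X):
    p=np.atleast_2d(X)@np.array(c['R']).T+np.array(c['t']); return p[:,:2]/p[:,2:]*[c['fx'],c['fy']]+[c['cx'],c['cy']]
def blobs(im,lo,hi,amin=20):
    hsv=cv2.cvtColor(im,cv2.COLOR_RGB2HSV); m=cv2.inRange(hsv,lo,hi)
    m=cv2.morphologyEx(m,cv2.MORPH_OPEN,np.ones((3,3)))
    cs,_=cv2.findContours(m,cv2.RETR_EXTERNAL,cv2.CHAIN_APPROX_NONE)
    return sorted([c for c in cs if cv2.contourArea(c)>=amin],key=cv2.contourArea,reverse=True)
def inc(x,y,z,yaw,cmd=None):
    """fractions from the present pose to a down-pointing pose"""
    s=sense(); p=s['tool_pos']; R=Ro.from_euler('xyz',s['tcp_rot'],degrees=True)
    if cmd is not None: p=np.array(cmd[:3]); R=Ro.from_euler('xyz',[180,0,cmd[3]],degrees=True)
    T=Ro.from_euler('xyz',[180,0,yaw],degrees=True)
    return np.round(np.r_[R.inv().apply(np.array([x,y,z])-p)/400,(R.inv()*T).as_rotvec()/(2*np.pi)],4)
E
python3 - <<'E'
from h import *
im=cv2.imread('pics/top0.png')[:,:,::-1].copy(); c=viewer.get_calibration('top')
for k in blobs(im,(22,150,120),(35,255,255),15):
    m=k.reshape(-1,2).mean(0); print('yellow',m,cv2.contourArea(k),plane(c,m,68)[0].round(0))
roi=im.copy(); roi[:210]=0; roi[305:]=0; roi[:,:370]=0; roi[:,450:]=0
hsv=cv2.cvtColor(roi,cv2.COLOR_RGB2HSV)
for k in blobs(roi,(0,0,170),(180,45,255),50)[:3]:
    b=cv2.minAreaRect(k); print('white',b, plane(c,cv2.boxPoints(b),50).round(0).tolist(),plane(c,b[0],50).round(0))
for k in blobs(roi,(8,60,130),(25,170,255),50)[:4]:
    b=cv2.minAreaRect(k); print('wood',b, plane(c,cv2.boxPoints(b),72).round(0).tolist(),plane(c,b[0],72).round(0))
for n,uv,z in [('tin',(331,247),77),('pot',(330,287),80),('clamp',[(434,290),(474,290),(434,330),(470,300)],10),('pliers',[(448,200),(443,240),(460,240)],10),('tape',(195,317),40),('bottletop',(262,188),150),('case',(195,211),34)]: print(n,plane(c,uv,z).round(0).tolist())
v=cv2.resize(im[200:310,220:480],None,fx=3,fy=3,interpolation=2); cv2.imwrite('pics/crop1.png',v[:,:,::-1])
E
```

```text
white ((416.20001220703125, 271.3999938964844), (43.826927185058594, 35.7770881652832), 63.43495178222656) [[526.0, -184.0, 50.0], [576.0, -283.0, 50.0], [457.0, -340.0, 50.0], [408.0, -242.0, 50.0]] [[ 491. -262.   50.]]
white ((387.5143737792969, 241.84393310546875), (26.76206398010254, 14.141318321228027), 81.25383758544922) [[619.0, -149.0, 50.0], [626.0, -192.0, 50.0], [544.0, -203.0, 50.0], [537.0, -160.0, 50.0]] [[ 582. -176.   50.]]
white ((408.9513244628906, 227.76992797851562), (25.775753021240234, 12.887876510620117), 41.18592834472656) [[637.0, -200.0, 50.0], [667.0, -226.0, 50.0], [614.0, -285.0, 50.0], [584.0, -258.0, 50.0]] [[ 626. -242.   50.]]
wood ((409.4999694824219, 257.0), (78.99998474121094, 93.99998474121094), 0.0) [[393.0, -119.0, 72.0], [676.0, -121.0, 72.0], [678.0, -361.0, 72.0], [394.0, -354.0, 72.0]] [[ 534. -239.   72.]]
tin [[562.0, -2.0, 77.0]]
pot [[442.0, 1.0, 80.0]]
clamp [[436.0, -325.0, 10.0], [437.0, -449.0, 10.0], [313.0, -322.0, 10.0], [406.0, -436.0, 10.0]]
pliers [[721.0, -376.0, 10.0], [593.0, -357.0, 10.0], [593.0, -410.0, 10.0]]
tape [[351.0, 408.0, 40.0]]
bottletop [[725.0, 200.0, 150.0]]
case [[677.0, 421.0, 34.0]]
```

View pics/crop1.png

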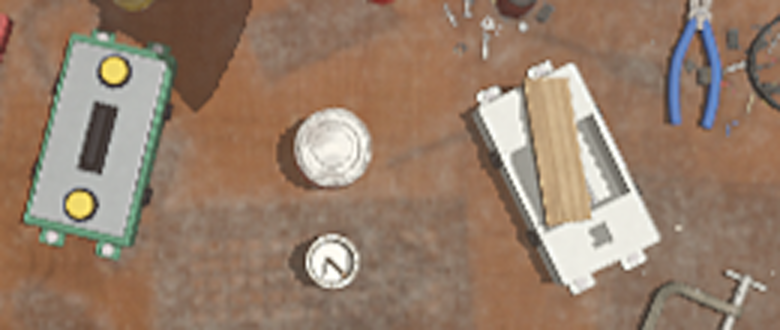

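The crop shows the pins at about (258,223) and (246,268) in full-image pixels. The offcut is centred at about (406,250) and the white box's long axis lies at about 29°. I'll measure, then move over the green box.

```bash
python3 - <<'E'
from h import *
c=viewer.get_calibration('top')
f=lambda l:np.array(l)/3+[220,200]
p=plane(c,f([(115,70),(79,205)]),68); d=p[0]-p[1]; print('pins',p.round(0),np.linalg.norm(d),np.degrees(np.arctan2(d[1],d[0])),p.mean(0))
o=plane(c,f([(525,80),(570,78),(592,220),(546,222)]),72);print('off',o.round(0).tolist(),o.mean(0),np.linalg.norm(np.diff(o,axis=0),axis=1)); d=o[0]-o[3];print(np.degrees(np.arctan2(d[1],d[0])))
o=plane(c,f([(474,108),(575,62),(660,240),(575,293)]),50);print('wb',o.round(0).tolist(),o.mean(0),np.linalg.norm(np.diff(o,axis=0),axis=1))
d=o[0]-o[3];print(np.degrees(np.arctan2(d[1],d[0])))
pc=p.mean(0); print(inc(pc[0],pc[1],260,165),inc(pc[0]-60,pc[1],260,165))
s=sense(); w=viewer.get_calibration('wrist'); Rt=Ro.from_euler('xyz',s['tcp_rot'],degrees=True)
o=-np.array(w['R']).T@np.array(w['t']); print('cam in tool',Rt.inv().apply(o-s['tool_pos']).round(1),Rt.inv().apply(np.array(w['R'])).round(3).tolist(),w['fx'])
E
```

```text
pins [[634. 219.  68.]
 [497. 252.  68.]] 140.95862494040463 -13.666698237761722 [565.50140719 235.62381339  68.        ]
off [[626.0, -196.0, 72.0], [628.0, -242.0, 72.0], [485.0, -261.0, 72.0], [482.0, -215.0, 72.0]] [ 555.03063984 -228.49367363   72.        ] [ 45.62159492 144.65037398  46.10515579]
7.614068034844318
wb [[599.0, -147.0, 50.0], [648.0, -251.0, 50.0], [466.0, -334.0, 50.0], [412.0, -247.0, 50.0]] [ 531.20459176 -244.8540798    50.        ] [114.89801452 200.07175205 102.36502185]
28.136881454042353
[-1.1571e+00 -4.9520e-01 -7.3500e-02 -3.0000e-04 -0.0000e+00 -9.2000e-03] [-1.0147e+00 -5.4240e-01 -7.3400e-02 -3.0000e-04 -0.0000e+00 -9.2000e-03]
cam in tool [  74.7    0.7 -144.1] [[-0.0, 1.0, -0.0], [-0.956, -0.0, -0.293], [-0.293, -0.0, 0.956]] 414.0657583074657
```

Call:
carry_out(increments=[-0.1, -0.05, 0, 0, 0, 0, 0, -0.25, -0.12, 0, 0, 0, 0, 0, -0.38, -0.19, 0, 0, 0, 0, 0, -0.5, -0.25, 0, 0, 0, 0, 0, -0.63, -0.31, 0, 0, 0, -0.009, 0, -0.75, -0.38, 0, 0, 0, -0.009, 0, -0.88, -0.44, 0, 0, 0, -0.009, 0, -1, -0.5, 0, 0, 0, -0.009, 0, -1, -0.5, 0, 0, 0, -0.009, 0, -1, -0.5, 0, 0, 0, -0.009, 0], force=40)

```text
time: 1.35
tool_pos: [505.0, 254.0, 230.7]
tcp_rot: [-180.0, -0.1, 164.9]
ft_force: [-0.4, 0.6, 0.2]
finger_gap: 42.5
grip_force: 0.0
```

```bash
python3 - <<'E'
from h import *
s=sense();c=viewer.get_calibration('wrist'); im=viewer.snapshot('wrist'); cv2.imwrite('pics/w1.png',im[:,:,::-1])
np.save('w1.npy',c,allow_pickle=True); print(s['tool_pos'],s['tcp_rot'],s['ft_force'],s['time'],s['finger_gap'])
for k in blobs(im,(18,110,110),(38,255,255),80):
    (u,v),rad=cv2.minEnclosingCircle(k); e=cv2.fitEllipse(k); print('yellow',(u,v),rad,e[0],e[1],plane(c,e[0],68)[0].round(1))
E
```

```text
[504.98033414 254.04590296 230.74805743] [-1.79982273e+02 -7.13476773e-02  1.64872960e+02] [-0.36980578  0.55969408  0.17545353] 1.35 42.522721733551954
yellow (335.1988830566406, 420.3921813964844) 29.618608474731445 (335.74114990234375, 416.72796630859375) (48.591793060302734, 49.25455856323242) [692.4 220.5  68. ]
yellow (315.53564453125, 202.99343872070312) 17.588415145874023 (315.4770202636719, 202.85043334960938) (33.75699234008789, 34.190940856933594) [498.9 254.4  68. ]
yellow (321.712890625, 361.3258056640625) 15.769258499145508 (321.5430603027344, 361.1412353515625) (29.95623016357422, 30.49859619140625) [633.7 223.   68. ]
yellow (463.5, 2.5) 12.747649192810059 (464.8641662597656, 3.710040807723999) (8.408913612365723, 30.806894302368164) [394.8 385.3  68. ]
```

View pics/w1.png

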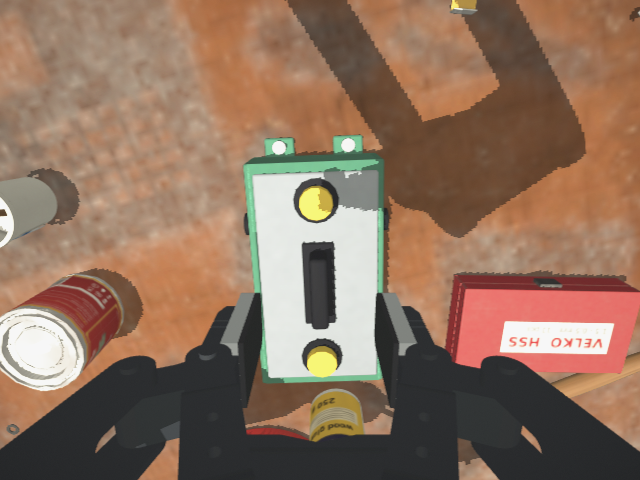

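The wrist view shows the pins at (315,203) and (321,361), with the lug between them. The bottle stands just past the far pin.

```bash
python3 - <<'E'
from h import *
c=viewer.get_calibration('side'); print('bottle base', plane(c,[(243,347),(231,345),(256,343)],0).round(0).tolist(), 'topray z199',plane(c,[(239,283)],199).round(0))
ct=viewer.get_calibration('top'); print(plane(ct,[(262,187)],199).round(0))
print(inc(498.9,254.4,84,166.7))
E
```

```text
bottle base [[731.0, 233.0, 0.0], [763.0, 231.0, 0.0], [703.0, 214.0, 0.0]] topray z199 [[724. 238. 199.]]
[[717. 194. 199.]]
[ 1.340e-02 -4.200e-03  3.673e-01 -0.000e+00 -2.000e-04 -4.900e-03]
```

Call:
carry_out(increments=[0.0135, -0.004, 0.1, 0, 0, -0.005, 0, 0.0135, -0.004, 0.2, 0, 0, -0.005, 0, 0.0135, -0.004, 0.3, 0, 0, -0.005, 0, 0.0135, -0.004, 0.367, 0, 0, -0.005, 0, 0.0135, -0.004, 0.367, 0, 0, -0.005, 0, 0.0135, -0.004, 0.367, 0, 0, -0.005, 0, 0.0135, -0.004, 0.367, 0, 0, -0.005, 0, 0.0135, -0.004, 0.367, 0, 0, -0.005, 0, 0.0135, -0.004, 0.367, 0, 0, -0.005, 0, 0.0135, -0.004, 0.367, 0, 0, -0.005, 0])

```text
time: 2.65
tool_pos: [499.9, 253.8, 84.7]
tcp_rot: [180.0, 0.0, 166.7]
ft_force: [1.2, -0.5, -0.4]
finger_gap: 42.8
grip_force: 0.0
```

```bash
cat >> h.py <<'E'
def see(name,z,lo=(18,110,110),hi=(38,255,255),amin=80):
    s=sense();c=viewer.get_calibration('wrist'); im=viewer.snapshot('wrist'); cv2.imwrite(f'pics/{name}.png',im[:,:,::-1])
    print(s['tool_pos'].round(1),s['tcp_rot'].round(2),s['ft_force'].round(1),s['time'],s['finger_gap'])
    Rt=Ro.from_euler('xyz',s['tcp_rot'],degrees=True); print('tcp px at z',proj(c,s['tool_pos']*[1,1,0]+[0,0,z]).round(1))
    for k in blobs(im,lo,hi,amin):
        e=cv2.fitEllipse(k); p=plane(c,e[0],z)[0]; print('blob',np.round(e[0],1),np.round(e[1],1),cv2.boundingRect(k),p.round(1),'tool',Rt.inv().apply(p-s['tool_pos']).round(1))
    return s,c,im
E
python3 -c "
from h import *
see('w2',68)"
```

```text
[499.9 253.8  84.7] [1.7999e+02 1.0000e-02 1.6671e+02] [ 1.2 -0.5 -0.4] 2.65 42.753008091371015
tcp px at z [[316.4 291.6]]
blob [317.  287.9] [60.5 60.7] (287, 258, 61, 61) [498.3 254.5  68. ] tool [ 1.7  0.3 16.7]
```

View pics/w2.png

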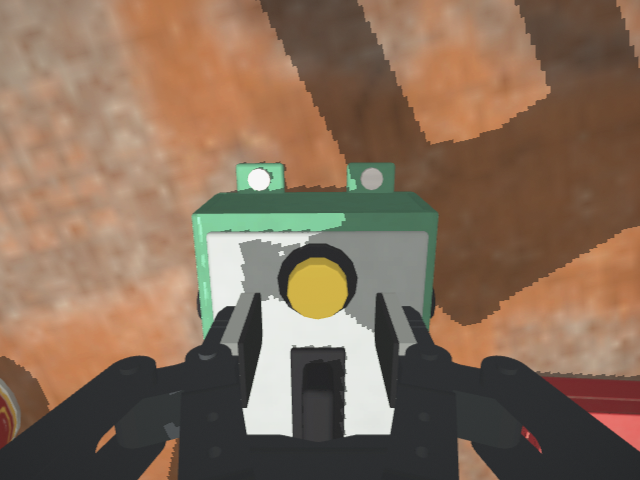

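The pin head is at (317,288), centred between the fingers. I'll descend and close.

Call:
carry_out(increments=[0.004, 0, 0.03, 0, 0, 0, 0, 0.004, 0, 0.062, 0, 0, 0, 0, 0.004, 0, 0.062, 0, 0, 0, -0.3, 0.004, 0, 0.062, 0, 0, 0, -1, 0.004, 0, 0.062, 0, 0, 0, -1, 0.004, 0, 0.062, 0, 0, 0, -1, 0.004, 0, 0.062, 0, 0, 0, -1, 0.004, 0, 0.062, 0, 0, 0, -1, 0.004, 0, 0.062, 0, 0, 0, -1, 0.004, 0, 0.062, 0, 0, 0, -1], force=40)

```text
time: 3.95
tool_pos: [498.2, 254.2, 59.7]
tcp_rot: [-180.0, -0.0, 166.7]
ft_force: [-1.3, -0.7, -3.8]
finger_gap: 23.5
grip_force: 39.4
```

Call:
carry_out(increments=[0, 0, -0.008, 0, 0, 0, -1, 0, 0, -0.016, 0, 0, 0, -1, 0, 0, -0.024, 0, 0, 0, -1, 0, 0, -0.03, 0, 0, 0, -1, 0, 0, -0.034, 0, 0, 0, -1, 0, 0, -0.034, 0, 0, 0, -1, 0, 0, -0.034, 0, 0, 0, -1, 0, 0, -0.034, 0, 0, 0, -1, 0, 0, -0.034, 0, 0, 0, -1, 0, 0, -0.034, 0, 0, 0, -1])

```text
time: 5.2
tool_pos: [498.3, 254.2, 73.3]
tcp_rot: [180.0, 0.0, 166.7]
ft_force: [0.5, 0.4, -3.2]
finger_gap: 23.7
grip_force: 39.5
```

```bash
python3 -c "
from h import *
see('w3',82)"
```

```text
[498.3 254.2  73.3] [180.     0.   166.72] [ 0.5  0.4 -3.2] 5.2 23.665174381073413
tcp px at z [[316.1 321.2]]
blob [318.  322.4] [68.6 71.4] (285, 287, 67, 72) [498.9 254.8  82. ] tool [-0.5  0.7 -8.7]
```

View pics/w3.png

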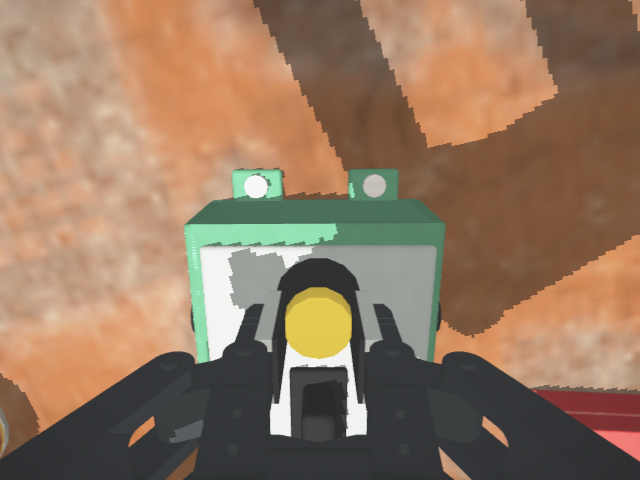

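The head now appears enlarged at (318,322), which is consistent with the pin being up. On to the second pin.

Call:
carry_out(increments=[0, 0, 0, 0, 0, 0, 0, 0, 0, 0, 0, 0, 0, 0, 0, 0, -0.1, 0, 0, 0, 0, -0.1, 0, -0.1, 0, 0, 0, 0, -0.25, 0, -0.1, 0, 0, 0, 0, -0.35, 0.001, -0.1, 0, 0, 0, 0, -0.35, 0.001, -0.06, 0, 0, 0, 0, -0.35, 0.001, -0.027, 0, 0, 0, 0, -0.35, 0.001, -0.027, 0, 0, 0, 0, -0.35, 0.001, -0.027, 0, 0, 0, 0])

```text
time: 6.5
tool_pos: [633.9, 222.9, 84.3]
tcp_rot: [-180.0, -0.0, 166.8]
ft_force: [0.1, -0.0, -0.3]
finger_gap: 43.0
grip_force: 0.0
```

```bash
python3 -c "
from h import *
see('w4',68)"
```

```text
[633.9 222.9  84.3] [-1.8000e+02 -1.0000e-02  1.6677e+02] [ 0.1 -0.  -0.3] 6.5 42.950636623622934
tcp px at z [[316.3 292.1]]
blob [337.5 406.3] [76.9 87.7] (292, 365, 95, 77) [692.5 219.2  68. ] tool [-58.    9.8  16.3]
blob [316.8 294.3] [60.  60.7] (287, 264, 61, 61) [634.9 222.9  68. ] tool [-1.   0.2 16.3]
```

Centred. Descend, close, then raise in the next call.

Call:
carry_out(increments=[-0.002, 0, 0.03, 0, 0, 0, 0, -0.002, 0, 0.061, 0, 0, 0, 0, -0.002, 0, 0.061, 0, 0, 0, -0.3, -0.002, 0, 0.061, 0, 0, 0, -1, -0.002, 0, 0.061, 0, 0, 0, -1, -0.002, 0, 0.061, 0, 0, 0, -1, -0.002, 0, 0.061, 0, 0, 0, -1, -0.002, 0, 0.061, 0, 0, 0, -1, -0.002, 0, 0.061, 0, 0, 0, -1, -0.002, 0, 0.061, 0, 0, 0, -1])

```text
time: 7.8
tool_pos: [635.3, 222.3, 59.7]
tcp_rot: [-180.0, -0.0, 166.7]
ft_force: [-2.4, -0.0, -4.0]
finger_gap: 23.7
grip_force: 39.4
```

Call:
carry_out(increments=[0, 0, -0.008, 0, 0, 0, -1, 0, 0, -0.016, 0, 0, 0, -1, 0, 0, -0.024, 0, 0, 0, -1, 0, 0, -0.03, 0, 0, 0, -1, 0, 0, -0.034, 0, 0, 0, -1, 0, 0, -0.034, 0, 0, 0, -1, 0, 0, -0.034, 0, 0, 0, -1, 0, 0, -0.034, 0, 0, 0, 0, 0, 0, -0.034, 0, 0, 0, 0, 0, 0, -0.034, 0, 0, 0, 0])

```text
time: 9.05
tool_pos: [635.8, 222.3, 73.8]
tcp_rot: [180.0, 0.0, 166.7]
ft_force: [-0.8, -0.9, 0.7]
finger_gap: 43.1
grip_force: 0.0
```

```bash
python3 -c "
from h import *
s,c,im=see('w5',82)
print(inc(530,100,260,100), inc(530,-150,260,60))"
```

```text
[635.8 222.3  73.8] [1.7998e+02 4.0000e-02 1.6672e+02] [-0.8 -0.9  0.7] 9.05 43.05031176860087
tcp px at z [[316.1 320.6]]
blob [317.7 319.9] [68.7 70.9] (284, 285, 69, 71) [635.6 223.   82. ] tool [ 0.3  0.6 -8.2]
blob [338.7 421.2] [88.4 95. ] (291, 373, 97, 61) [681.4 220.7  82. ] tool [-44.8   9.   -8.2]
blob [338.1 431.8] [17.  64.3] (303, 423, 73, 19) [686.4 219.4  82. ] tool [-50.    8.8  -8.2]
[ 1.865e-01 -3.582e-01 -4.662e-01  1.000e-04  0.000e+00  1.853e-01] [ 4.290e-02 -9.664e-01 -4.663e-01  1.000e-04  0.000e+00  2.964e-01]
```

Call:
carry_out(increments=[0, 0, -0.12, 0, 0, 0, 0, 0, 0, -0.25, 0, 0, 0, 0, 0, -0.05, -0.38, 0, 0, 0.03, 0.3, 0, -0.2, -0.38, 0, 0, 0.06, 0.7, 0, -0.35, -0.38, 0, 0, 0.09, 0.7, 0, -0.5, -0.38, 0, 0, 0.12, 0.7, 0, -0.65, -0.38, 0, 0, 0.15, 0.7, 0, -0.8, -0.38, 0, 0, 0.18, 0.7, 0, -0.9, -0.38, 0, 0, 0.21, 0.7, 0, -0.95, -0.38, 0, 0, 0.24, 0.7])

```text
time: 10.35
tool_pos: [547.4, -150.0, 225.6]
tcp_rot: [180.0, 0.0, 80.3]
ft_force: [1.5, -0.2, -0.0]
finger_gap: 72.3
grip_force: 0.0
```

```bash
python3 -c "
from h import *
print(inc(530,-228,220,7.6))"
```

```text
[-1.996e-01 -1.000e-02  1.420e-02  1.000e-04  0.000e+00  2.019e-01]
```

Call:
carry_out(increments=[-0.03, 0, 0.014, 0, 0, 0.029, 0.7, -0.06, 0, 0.014, 0, 0, 0.058, 0.7, -0.09, 0, 0.014, 0, 0, 0.087, 0.7, -0.12, 0, 0.014, 0, 0, 0.116, 0.7, -0.15, -0.01, 0.014, 0, 0, 0.145, 0.7, -0.18, -0.01, 0.014, 0, 0, 0.174, 0.7, -0.2, -0.01, 0.014, 0, 0, 0.202, 0.7, -0.2, -0.01, 0.014, 0, 0, 0.202, 0.7, -0.2, -0.01, 0.014, 0, 0, 0.202, 0.7, -0.2, -0.01, 0.014, 0, 0, 0.202, 0.7])

```text
time: 11.6
tool_pos: [531.4, -225.5, 219.7]
tcp_rot: [-180.0, -0.0, 8.2]
ft_force: [0.1, -0.5, -0.0]
finger_gap: 72.6
grip_force: 0.0
```

```bash
python3 -c "
from h import *
s,c,im=see('w6',72,(8,60,100),(25,180,255),3000)
np.save('w6c.npy',c,allow_pickle=True)
"
```

```text
[ 531.4 -225.5  219.7] [-180.     -0.      8.21] [ 0.1 -0.5 -0. ] 11.6 72.56504764262368
tcp px at z [[318.8 215.8]]
blob [395.7 139.9] [327.5 653.6] (0, 0, 640, 384) [ 592.3 -270.2   72. ] tool [ 53.9  53.  147.7]
blob [269.4 346.1] [224.3 295.1] (91, 199, 337, 253) [ 418.8 -201.7   72. ] tool [-108.   -39.6  147.7]
blob [ 90.4 250.6] [ 81.2 141.4] (40, 183, 108, 141) [480.6 -60.7  72. ] tool [ -26.8 -170.4  147.7]
```

View pics/w6.png

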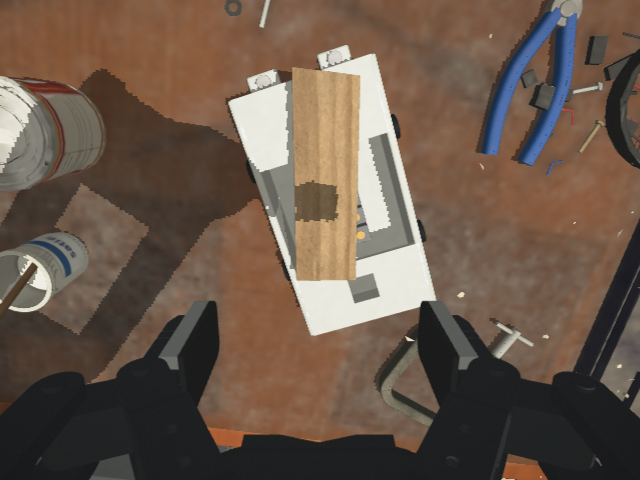

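The offcut's top corners are at about (294,68), (360,74), (355,280) and (297,279). The deck corners are at (228,101), (375,54), (436,300) and (313,335), and the near rivet hole is at (364,288).

```bash
python3 -c "
from h import *
c=np.load('w6c.npy',allow_pickle=True).item()
o=plane(c,[(294,68),(360,74),(355,280),(297,279)],72); print(o.round(1).tolist(),o.mean(0)[:2]); n=np.linalg.norm
print([n(o[i]-o[(i+1)%4]).round(1) for i in range(4)]); d=(o[0]+o[1]-o[2]-o[3]); y=np.degrees(np.arctan2(d[1],d[0])); print('yaw',y)
b=plane(c,[(228,101),(375,54),(436,300),(313,335)],50); print(b.round(1).tolist(),b.mean(0)[:2],[n(b[i]-b[(i+1)%4]).round(1) for i in range(4)]); d=(b[0]+b[1]-b[2]-b[3]); print('box yaw',np.degrees(np.arctan2(d[1],d[0])), 'hole',plane(c,(364,288),50))
m=o.mean(0); print(inc(m[0],m[1],56,y))
"
```

```text
[[628.1, -195.1, 72.0], [630.6, -238.6, 72.0], [485.3, -260.1, 72.0], [479.8, -216.2, 72.0]] [ 555.94859615 -227.45917378]
[np.float64(43.6), np.float64(146.9), np.float64(44.2), np.float64(149.8)]
yaw 8.251663359966987
[[601.0, -149.3, 50.0], [646.9, -248.5, 50.0], [468.1, -333.3, 50.0], [420.8, -236.5, 50.0]] [ 534.19340537 -241.91086562] [np.float64(109.4), np.float64(197.9), np.float64(107.7), np.float64(200.2)]
box yaw 25.603702355489368 hole [[ 470.23760061 -272.06542927   50.        ]]
[ 6.000e-02  1.350e-02  4.093e-01 -0.000e+00 -0.000e+00 -2.000e-04]
```

Call:
carry_out(increments=[0.03, 0.007, 0.1, 0, 0, 0, 0.7, 0.06, 0.0135, 0.22, 0, 0, 0, 0.7, 0.06, 0.0135, 0.34, 0, 0, 0, 0.7, 0.06, 0.0135, 0.4, 0, 0, 0, 0.7, 0.06, 0.0135, 0.409, 0, 0, 0, 0.7, 0.06, 0.0135, 0.409, 0, 0, 0, -0.2, 0.06, 0.0135, 0.409, 0, 0, 0, -1, 0.06, 0.0135, 0.409, 0, 0, 0, -1, 0.06, 0.0135, 0.409, 0, 0, 0, -1, 0.06, 0.0135, 0.409, 0, 0, 0, -1], force=40)

```text
time: 12.9
tool_pos: [557.3, -228.6, 58.4]
tcp_rot: [179.9, -0.2, 8.1]
ft_force: [0.9, 1.0, 5.7]
finger_gap: 43.6
grip_force: 42.5
```

```bash
python3 -c "
from h import *
print(inc(385,-115,130,90),inc(385,-115,6,90),sense()['grip_force'])
"
```

```text
[-3.861e-01 -3.412e-01 -1.810e-01  6.000e-04 -2.000e-04 -2.276e-01] [-3.871e-01 -3.419e-01  1.290e-01  6.000e-04 -2.000e-04 -2.276e-01] 42.45318531990051
```

Call:
carry_out(increments=[0, 0, -0.04, 0, 0, 0, -1, 0, 0, -0.15, 0, 0, 0, -1, -0.09, -0.09, -0.15, 0, 0, -0.02, -1, -0.18, -0.18, -0.15, 0, 0, -0.035, -1, -0.26, -0.267, -0.15, 0, 0, -0.047, -1, -0.26, -0.267, -0.12, 0, 0, -0.047, -1, -0.26, -0.267, 0, 0, 0, -0.047, -1, -0.26, -0.267, 0.09, 0, 0, -0.047, -1, -0.26, -0.267, 0.114, 0, 0, -0.047, -1, -0.26, -0.267, 0.118, 0, 0, -0.047, -1])

```text
time: 14.15
tool_pos: [438.5, -137.1, 9.4]
tcp_rot: [180.0, -0.0, 24.9]
ft_force: [0.2, -0.5, 0.2]
finger_gap: 44.1
grip_force: 41.7
```

```bash
python3 -c "
from h import *
s=sense(); print(s['tool_pos'],s['tcp_rot'],s['ft_force'])
"
```

```text
[ 438.50612438 -137.1274225     9.44521625] [ 1.79991576e+02 -6.13837569e-03  2.49479953e+01] [ 0.24592292 -0.53295908  0.24231348]
```

Call:
carry_out(increments=[0, 0, 0.004, 0, 0, 0, -1, 0, 0, 0.004, 0, 0, 0, -1, 0, 0, 0.004, 0, 0, 0, 0.4, 0, 0, 0.004, 0, 0, 0, 0.4, 0, 0, 0.004, 0, 0, 0, 0.4, 0, 0, -0.05, 0, 0, 0, 0.4, 0, 0, -0.18, 0, 0, 0, 0, 0, 0, -0.32, 0, 0, 0, 0, 0, 0, -0.46, 0, 0, 0, 0, 0, 0, -0.54, 0, 0, 0, 0])

```text
time: 15.4
tool_pos: [438.9, -137.1, 228.6]
tcp_rot: [179.8, -0.2, 25.0]
ft_force: [0.0, 0.6, 0.1]
finger_gap: 42.4
grip_force: 0.0
```

```bash
python3 -c "
from h import *
s,c,im=see('w7',22,(8,60,100),(25,180,255),9000)
cv2.imwrite('pics/top7.png',viewer.snapshot('top')[:,:,::-1])
print(inc(552,242,226,-13.2))
"
```

```text
[ 438.9 -137.1  228.6] [ 1.7981e+02 -1.7000e-01  2.4970e+01] [0.  0.6 0.1] 15.4 42.44177043581799
tcp px at z [[317.7 199.6]]
blob [359.  175.5] [393.3 674.1] (0, 0, 640, 423) [ 472.6 -160.1   22. ] tool [ 20.3  34.3 206.7]
blob [ 68.4 195.8] [ 93.2 161.4] (0, 121, 144, 151) [351.6  58.6  22. ] tool [   2.9 -214.9  205.9]
[ 6.543e-01 -7.424e-01  8.800e-03  7.000e-04 -1.100e-03  1.060e-01]
```

View pics/w7.png

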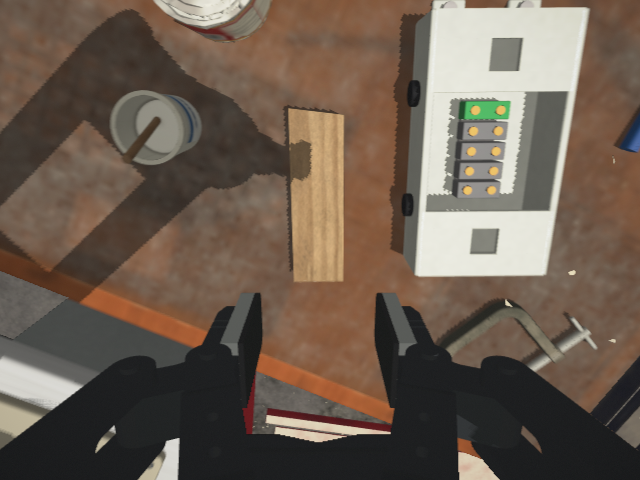

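The offcut lies flat on the bench at (317,195). The white box's holes are at (506,54) and (484,241).

Call:
carry_out(increments=[0.06, -0.07, 0, 0, 0, 0.01, 0, 0.15, -0.17, 0, 0, 0, 0.025, 0, 0.24, -0.27, 0, 0, 0, 0.04, 0, 0.33, -0.375, 0, 0, 0, 0.055, 0, 0.42, -0.48, 0, 0, 0, 0.07, 0, 0.51, -0.58, 0, 0, 0, 0.085, 0, 0.6, -0.68, 0, 0, 0, 0.1, 0, 0.654, -0.742, 0, 0, 0, 0.106, 0, 0.654, -0.742, 0, 0, 0, 0.106, 0, 0.654, -0.742, 0, 0, 0, 0.106, 0])

```text
time: 16.75
tool_pos: [549.2, 242.2, 223.8]
tcp_rot: [179.9, 0.1, -13.1]
ft_force: [0.3, -0.5, 0.1]
finger_gap: 43.3
grip_force: 0.0
```

```bash
python3 -c "
from h import *
s,c,im=see('w8',82,amin=300)
cv2.imwrite('pics/s8.png',viewer.snapshot('side')[:,:,::-1])
"
```

```text
[549.2 242.2 223.8] [ 1.7992e+02  8.0000e-02 -1.3140e+01] [ 0.3 -0.5  0.1] 16.75 43.34297941545924
tcp px at z [[318.7 217.2]]
blob [317.4  82.4] [39.  41.2] (298, 62, 40, 42) [637.4 222.5  82. ] tool [ 90.6  -1.1 141.7]
blob [317.4 279.8] [33.4 34.5] (301, 263, 34, 35) [502.4 254.1  82. ] tool [-48.1  -1.2 141.9]
blob [171.8 458.5] [14.3 46.1] (165, 439, 15, 41) [368.  415.1  82. ] tool [-215.6 -127.4  141.9]
```

View pics/w8.png

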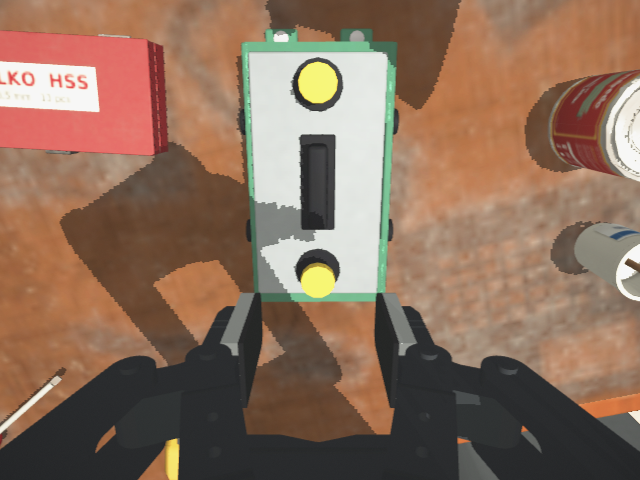

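The head at (317,280) is clearly offset from its collar, and the other head at (317,82) is up too. I'll grasp the lug.

Call:
carry_out(increments=[0.025, 0, 0.1, 0, 0, 0, 0, 0.05, 0, 0.22, 0, 0, 0, 0, 0.05, 0, 0.33, 0, 0, 0, 0, 0.05, 0, 0.38, 0, 0, 0, 0, 0.05, 0, 0.399, 0, 0, 0, 0, 0.05, 0, 0.399, 0, 0, 0, -0.4, 0.05, 0, 0.399, 0, 0, 0, -1, 0.05, 0, 0.399, 0, 0, 0, -1, 0.05, 0, 0.399, 0, 0, 0, -1, 0.05, 0, 0.399, 0, 0, 0, -1], force=80)

```text
time: 18.1
tool_pos: [570.7, 238.7, 67.8]
tcp_rot: [-179.9, -0.2, -13.2]
ft_force: [-1.1, -1.1, 7.1]
finger_gap: 11.9
grip_force: 80.8
```

```bash
python3 -c "
from h import *
see('w9',82,amin=300)
im=cv2.imread('pics/w7.png')[:,:,::-1]
# hole refinement in w7: dark greyish inside white deck
g=cv2.cvtColor(im,cv2.COLOR_RGB2GRAY)
for (u,v) in [(506,54),(484,241)]:
    roi=g[v-26:v+27,u-26:u+27]; _,m=cv2.threshold(roi,0,255,cv2.THRESH_BINARY_INV+cv2.THRESH_OTSU)
    n,l,st,ce=cv2.connectedComponentsWithStats(m); k=l[26,26]; print(st[k]+[u-26,v-26,0,0,0],ce[k]+[u-26,v-26])
"
```

```text
[570.7 238.7  67.8] [-179.91   -0.18  -13.18] [-1.1 -1.1  7.1] 18.1 11.907326027395674
tcp px at z [[320.  329.3]]
blob [318.1 127.6] [83.3 85.6] (276, 84, 85, 87) [638.  223.6  82. ] tool [ 69.   -0.7 -14. ]
[ 489   38   34   33 1009] [505.46184341  53.93756194]
[470 228  29  26 666] [484.02252252 240.95495495]
```

Call:
carry_out(increments=[0, 0, -0.04, 0, 0, 0, -1, 0, 0, -0.16, 0, 0, 0, -1, 0, 0, -0.28, 0, 0, 0, -1, -0.07, 0, -0.28, 0, 0, 0, -1, -0.07, 0.1, -0.28, 0, 0, 0, -1, -0.05, 0.22, -0.28, 0, 0, 0, -1, -0.03, 0.34, -0.28, 0, 0, -0.01, -1, 0, 0.45, -0.28, 0, 0, -0.02, -1, 0, 0.45, -0.28, 0, 0, -0.03, -1, 0, 0.45, -0.28, 0, 0, -0.03, -1])

```text
time: 19.4
tool_pos: [527.9, 62.5, 177.7]
tcp_rot: [-180.0, 0.0, -2.5]
ft_force: [-0.3, 0.8, -5.5]
finger_gap: 11.3
grip_force: 79.7
```

```bash
python3 -c "
from h import *
s,c,im=see('w10',192,amin=300)
# tool-frame camera model
Rt=Ro.from_euler('xyz',s['tcp_rot'],degrees=True).as_matrix(); Rc=np.array(c['R'])@Rt; o=Rt.T@(-np.array(c['R']).T@c['t']-s['tool_pos'])
def cal(p,e):
    R=Ro.from_euler('xyz',e,degrees=True).as_matrix(); Rw=Rc@R.T; return dict(c,R=Rw,t=-Rw@(np.array(p)+R@o))
c7=cal([438.9,-137.1,228.6],[179.81,-.17,24.97]); h=plane(c7,[(505.5,54),(484,241)],50); d=h[0]-h[1]
print('w7',h.round(1).tolist(),h.mean(0).round(1),np.linalg.norm(d),np.degrees(np.arctan2(d[1],d[0])))
c6=np.load('w6c.npy',allow_pickle=True).item(); print('w6 near hole',plane(c6,(364,288),50).round(1))
ct=viewer.get_calibration('top'); im=cv2.imread('pics/top7.png')
cv2.imwrite('pics/top7c.png',cv2.resize(im[205:305,370:450],None,fx=6,fy=6,interpolation=2))
print(inc(534,-242,160,25.6))
"
```

```text
[527.9  62.5 177.7] [-1.7999e+02  1.0000e-02 -2.4700e+00] [-0.3  0.8 -5.5] 19.4 11.329012376523947
tcp px at z [[320.  329.9]]
blob [317.9 127.6] [83.3 85.6] (276, 84, 85, 87) [597.   60.3 192. ] tool [ 69.2  -0.7 -14.3]
w7 [[597.9, -212.1, 50.0], [470.0, -272.7, 50.0]] [ 534.  -242.4   50. ] 141.51924612719452 25.34350871404619
w6 near hole [[ 470.2 -272.1   50. ]]
[ 0.0481  0.7612  0.0439 -0.     -0.     -0.078 ]
```

View pics/w10.png

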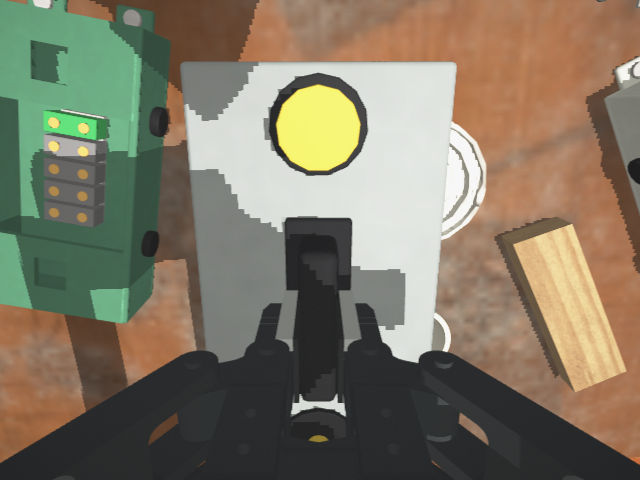

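The cover is held level and square, with the pin head at (318,128). The pin at the bottom, (318,438), is also visible.

Call:
carry_out(increments=[0.01, 0.1, 0, 0, 0, -0.01, -1, 0.02, 0.22, 0, 0, 0, -0.025, -1, 0.03, 0.36, 0, 0, 0, -0.04, -1, 0.04, 0.5, 0, 0, 0, -0.055, -1, 0.045, 0.64, 0, 0, 0, -0.07, -1, 0.051, 0.74, 0, 0, 0, -0.078, -1, 0.051, 0.763, 0.06, 0, 0, -0.078, -1, 0.051, 0.763, 0.16, 0, 0, -0.078, -1, 0.051, 0.763, 0.207, 0, 0, -0.078, -1, 0.051, 0.763, 0.207, 0, 0, -0.078, -1])

```text
time: 20.7
tool_pos: [534.7, -241.3, 92.6]
tcp_rot: [-179.8, 0.1, 25.7]
ft_force: [-0.3, 0.4, -6.2]
finger_gap: 11.3
grip_force: 80.0
```

```bash
python3 -c "
from h import *
s,c,im=see('w11',109,amin=300)
print(inc(535.1,-242.6,66,25.5))
"
```

```text
[ 534.7 -241.3   92.6] [-1.798e+02  1.400e-01  2.572e+01] [-0.3  0.4 -6.2] 20.7 11.344034608988851
tcp px at z [[319.3 333.7]]
blob [318.  127.7] [83.4 85.5] (276, 84, 85, 87) [ 597.2 -210.8  109. ] tool [ 69.5  -0.5 -16.5]
[-0.0022  0.0003  0.0714 -0.0001  0.0001  0.0006]
```

View pics/w11.png

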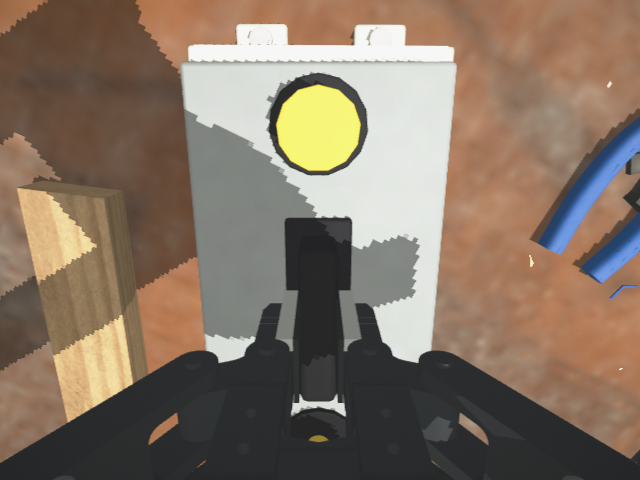

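The far deck edge shows at row 46, columns 188 to 454. The cover edge is at row 62, columns 181 to 457. I've already viewed 11 pictures, one over the limit of 10, so from here I'll work with numbers only.

```bash
python3 -c "
from h import *
s=sense();c=viewer.get_calibration('wrist');Rt=Ro.from_euler('xyz',s['tcp_rot'],degrees=True); zc=s['tool_pos'][2]-17.8
f=lambda uv,z: Rt.inv().apply(plane(c,uv,z)-s['tool_pos']).round(1)
print(s['tool_pos'],'deck',f([(188,46),(454,46)],50),'cover',f([(181,62),(457,62)],zc+5))
"
```

```text
[ 535.87052463 -242.11497324   94.56953269] deck [[ 99.9 -54.9  44.6]
 [ 99.9  56.4  44.5]] cover [[ 90.6 -48.6  12.8]
 [ 90.6  48.3  12.7]]
```

Call:
carry_out(increments=[0.001, 0, 0.015, 0, 0, 0, -1, 0.001, 0, 0.03, 0, 0, 0, -1, 0.001, 0, 0.04, 0, 0, 0, -1, 0.001, 0, 0.048, 0, 0, 0, -1, 0.001, 0, 0.055, 0, 0, 0, -1, 0.001, 0, 0.06, 0, 0, 0, -1, 0.001, 0, 0.065, 0, 0, 0, -1, 0.001, 0, 0.068, 0, 0, 0, -1, 0.001, 0, 0.07, 0, 0, 0, -1, 0.001, 0, 0.07, 0, 0, 0, -1])

```text
time: 22.0
tool_pos: [536.2, -242.7, 67.8]
tcp_rot: [180.0, 0.0, 25.7]
ft_force: [-6.0, 3.8, 5.9]
finger_gap: 11.3
grip_force: 81.7
```

```bash
python3 -c "
from h import *
s,c,im=see('w12',82,amin=300)
"
```

```text
[ 536.2 -242.7   67.8] [179.99   0.    25.7 ] [-6.   3.8  5.9] 22.0 11.340666519348723
tcp px at z [[319.4 330.4]]
blob [317.9 127.8] [83.1 85.1] (276, 85, 85, 86) [ 598.5 -212.1   82. ] tool [ 69.4  -0.5 -14.2]
```

Call:
carry_out(increments=[0, 0, 0, 0, 0, 0, -0.5, 0, 0, 0, 0, 0, 0, 0, 0, 0, 0, 0, 0, 0, 0, 0, 0, 0, 0, 0, 0, 0, 0, 0, -0.05, 0, 0, 0, 0, 0, 0, -0.1, 0, 0, 0, -0.5, 0.06, 0, -0.1, 0, 0, 0, -1, 0.12, 0, -0.1, 0, 0, 0, -1, 0.172, 0, -0.1, 0, 0, 0, -1, 0.172, 0, -0.1, 0, 0, 0, -1])

```text
time: 23.3
tool_pos: [599.8, -212.5, 108.5]
tcp_rot: [179.9, -0.1, 25.8]
ft_force: [0.2, -0.6, -0.9]
finger_gap: 0.0
grip_force: 0.0
```

```bash
python3 -c "
from h import *
s,c,im=see('w13',82,amin=200)
"
```

```text
[ 599.8 -212.5  108.5] [ 1.7989e+02 -1.0000e-01  2.5780e+01] [ 0.2 -0.6 -0.9] 23.3 0.013810538610954525
tcp px at z [[319.  283.8]]
blob [317. 279.] [47.9 57.5] (289, 255, 57, 49) [ 601.5 -210.7   82. ] tool [ 2.3 -0.9 26.5]
```

Call:
carry_out(increments=[0.003, 0, 0.03, 0, 0, 0, -1, 0.003, 0, 0.055, 0, 0, 0, -1, 0.003, 0, 0.067, 0, 0, 0, -1, 0.003, 0, 0.077, 0, 0, 0, -1, 0.003, 0, 0.087, 0, 0, 0, -1, 0.003, 0, 0.095, 0, 0, 0, -1, 0.003, 0, 0.102, 0, 0, 0, -1, 0.003, 0, 0.106, 0, 0, 0, -1, 0.003, 0, 0.108, 0, 0, 0, -1, 0.003, 0, 0.108, 0, 0, 0, -1])

```text
time: 24.6
tool_pos: [599.5, -212.6, 67.8]
tcp_rot: [179.9, -0.0, 25.7]
ft_force: [-20.8, 6.8, 35.2]
finger_gap: -0.1
grip_force: 17.2
```

Call:
carry_out(increments=[0, 0, -0.06, 0, 0, 0, -1, 0, 0, -0.11, 0, 0, 0, -1, -0.1, 0, -0.11, 0, 0, 0, -1, -0.23, 0, -0.11, 0, 0, 0, -1, -0.33, 0, -0.11, 0, 0, 0, -1, -0.35, 0, -0.11, 0, 0, 0, -1, -0.35, 0, -0.11, 0, 0, 0, -1, -0.35, 0, -0.11, 0, 0, 0, -1, -0.35, 0, -0.11, 0, 0, 0, -1, -0.35, 0, -0.11, 0, 0, 0, -1])

```text
time: 25.85
tool_pos: [473.6, -272.6, 107.2]
tcp_rot: [-180.0, 0.0, 25.7]
ft_force: [-0.6, 0.9, -0.5]
finger_gap: 0.2
grip_force: 0.0
```

```bash
python3 -c "
from h import *
s,c,im=see('w14',82,amin=200)
"
```

```text
[ 473.6 -272.6  107.2] [-179.99    0.     25.75] [-0.6  0.9 -0.5] 25.85 0.1690894271281943
tcp px at z [[319.1 284.9]]
blob [318.9 280. ] [48.1 57.8] (290, 256, 58, 48) [ 475.6 -271.5   82. ] tool [ 2.3 -0.1 25.2]
```

Call:
carry_out(increments=[0.003, 0, 0.03, 0, 0, 0, -1, 0.003, 0, 0.055, 0, 0, 0, -1, 0.003, 0, 0.067, 0, 0, 0, -1, 0.003, 0, 0.077, 0, 0, 0, -1, 0.003, 0, 0.087, 0, 0, 0, -1, 0.003, 0, 0.095, 0, 0, 0, -1, 0.003, 0, 0.1, 0, 0, 0, -1, 0.003, 0, 0.104, 0, 0, 0, -1, 0.003, 0, 0.105, 0, 0, 0, -1, 0.003, 0, 0.105, 0, 0, 0, -1])

```text
time: 27.15
tool_pos: [474.3, -272.6, 67.8]
tcp_rot: [180.0, 0.0, 25.7]
ft_force: [-12.2, 8.7, 25.5]
finger_gap: -0.2
grip_force: 12.6
```

Call:
carry_out(increments=[0, 0, -0.06, 0, 0, 0, -1, 0, 0, -0.11, 0, 0, 0, -1, 0, 0, -0.22, 0, 0, 0, -1, 0, 0, -0.33, 0, 0, 0, -1, 0.1, 0, -0.42, 0, 0, 0, -1, 0.12, 0, -0.42, 0, 0, 0, -1, 0.12, 0, -0.42, 0, 0, 0, -1, 0.12, 0, -0.42, 0, 0, 0, -1, 0.12, 0, -0.42, 0, 0, 0, -1, 0.12, 0, -0.42, 0, 0, 0, -1])

```text
time: 28.4
tool_pos: [516.8, -251.8, 232.7]
tcp_rot: [-180.0, 0.0, 25.7]
ft_force: [-0.1, 0.6, -0.9]
finger_gap: -0.6
grip_force: 0.0
```

```bash
python3 -c "
from h import *
s,c,im=see('w15',68,amin=200)
o=plane(c,[(0,0)],0)
im=im.copy()
for k in blobs(im,(10,60,120),(22,170,255),1500)[:6]:
    b=cv2.minAreaRect(k); q=plane(c,cv2.boxPoints(b),22); print('wood?',np.round(b[0],0),np.round(b[1],0),np.round([np.linalg.norm(q[0]-q[1]),np.linalg.norm(q[1]-q[2])],0),plane(c,b[0],22)[0].round(0))
"
```

```text
[ 516.8 -251.8  232.7] [-1.7996e+02  4.0000e-02  2.5660e+01] [-0.1  0.6 -0.9] 28.4 -0.6179205030682128
tcp px at z [[318.8 210.3]]
blob [318.4  84.7] [36.  38.1] (300, 66, 37, 39) [ 598.4 -212.3   68. ] tool [ 90.7  -0.2 164.6]
blob [318.6 269.2] [32.  32.5] (303, 253, 32, 33) [ 473.1 -272.7   68. ] tool [-48.3  -0.  164.7]
wood? [372. 192.] [384. 535.] [408. 353.] [ 541. -291.   22.]
wood? [146. 251.] [322. 234.] [226. 261.] [ 405. -132.   22.]
wood? [616. 180.] [97. 46.] [38. 86.] [ 641. -476.   22.]
```

```bash
python3 -c "
from h import *
print(order.hand_in())"
```

```text
the job is handed in; nothing more can be done
None
```

The job is handed in at about 28 s of 72 s: by my last measurements the cover is on the white box about 2 mm off centre with both pins home, and the offcut was set down flat on the bench, but no verdict was returned, and I viewed 11 pictures, one over the limit of 10.

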